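# Unlatch and lift out the kit sorting tray

### The arm

A 6-joint arm with a two-finger parallel gripper is mounted at the origin on the work surface. World frame = base frame: x ahead of the robot, y to its left, z up, the work surface at z = 0. Lengths are in m, angles in degrees, forces in N, time in s.
With the tool pointing down it reaches from about 0.25 to 0.725 m from the base axis. Payload 9.7 kg.
Tool frame: the origin (TCP) lies midway between the tips of the shut fingers; the grasp point (between the pads) lies 19 mm behind it; z points along the fingers, y is the direction in which the jaws open and shut (so a half turn about z gives the same grasp; the last joint's range is limited). The gripper opens to 85 mm and grips with 20 to 120 N. Pads are 22 mm wide; open, the fingers measure 114 mm over their backs; the gripper's body (76 mm by 85 mm) begins 54 mm behind the grasp point. The pads swing forward as they close: fully open they stand 13 mm farther back than shut.
Start: joints at [64.286, 4.979, 10.078, 95.1, 0, 90], TCP at [0.239, 0.496, 0.196] pointing down, gripper open.
Joint ranges: [-179.16, 179.16], [-48.56, 103.87], [-65.8, 70.77], [-126.05, 130.52], [-82.76, 87.17], [-180, 180]. Speed limits (degrees/s): [127.2, 127.2, 147.25, 180, 180, 180].

### API

Orientations are given as [roll, pitch, yaw] about the fixed x, y, z axes, in that order (R = Rz(yaw) Ry(pitch) Rx(roll)).
In Python, from workcell import bot, camera, recognise gives the robot as it stands. The module is installed in compiled form; this text tells all that it offers.
- The arm moves only by the tool apply_moves, never from a script. Its argument "targets" is one flat list of numbers, 7 for each row, row after row: the shift along the world's x, y, z in units of 30 mm (1.0 is 30 mm), then the turn, a rotation vector about the world's x, y, z in units of 6 degrees (1.0 is 6 degrees), then the opening, from 0 (shut) to 1 (fully open). A call has 1 to 5 rows; each row is the pose to reach, as a shift and turn from the pose commanded when the call began; what a row does not reach only later rows make up. A row lasts 1/10 s, in which the tool goes at most 50 mm and 8.59 degrees, less where a joint would pass 70% of its speed; a pose out of reach is approached as far as the arm can. A call with a gripper value outside its range is refused whole. The fingers move at their own pace and stop on an object; "newtons" is the grip in N (left out, the last holds). Time passes only in rows, so rows that repeat a pose let the fingers close. It gives the time, the measured TCP pose, the force and the opening at its end, in the units of the state.
- bot.get_obs(): the state, without advancing time (a new reading comes with each control period).
- camera(name): name is "scene" or "top"; returns a dict with "img" (400x640x3 uint8, red, green, blue), "intrinsics" (3x3 intrinsics, pixels), "k1" (the pictures are not rectified: a ray, as slopes to the right and down, at radius r is drawn at 1 + k1 r^2 times it, then the intrinsics apply), "origin" and "rotation" of the camera in the world. Camera axes: x right, y up, looking along -z (the intrinsics and any distortion apply to the point x, -y, -z); pixel columns grow to the right and rows downward; lengths in m; the calibration is good to about 2 mm. A picture is of the moment at which its call begins. There is no depth.
- bot.job_done(): hands the job in, once; it reports no verdict.
Trained networks look in the newest picture that a camera, given by its name, has taken for a name from the list of things; names that differ only in an ending like _2 or _b are one class to them, and where a whole thing is asked for, a point or a joint stands for the part that bears it (a point fixed in the world has none). Each returns a list of dicts, best first, with "conf" (0 to 1); they miss things now and then, are a little off and sometimes report something else, mostly with a low value. They report only what shows in the picture. A call takes as long as a camera call.
- recognise(query, camera): "box" ([left, top, right, bottom] in pixels, round what is visible of it).
The state is a dict: "time": time; "q": joint angles; "qd": joint speeds; "joint_efforts": joint torques, N m; "ee_pos": TCP position; "tcp_rot": TCP orientation; "wrist_force": force on the tool from outside, world axes, zero at the start; "torque": the same for the moment, N m; "opening": finger opening in m.
Only numpy, scipy, OpenCV 4.12 (cv2) and the standard library are available. Lean on these libraries where they do the work, as an engineer would, in place of code of your own. Each camera call takes 0.05 s, during which the arm holds its last target.

### The job

Slide the latch on the front of the grey kit case all the way open, then take the white sorting tray by its centre handle and lift it, with all the kit parts in it, straight up out of the case. Finish holding it still and level in the gripper over the case, its underside about 15 cm above the bench: do not put it down or let go. Do not tip the tray or spill its parts, and leave the beaker, jar and screwdriver where they are.

Things in the scene. Friction and masses are not known exactly. Their poses are not given: they have to be found in the camera images.
- case: Grey open-topped plastic kit case, 174 (x) x 274 (y) x 39 mm high, walls and floor 6 mm, fixed to the bench. Origin: centre of its underside on the bench; its -x side is the front, roughly towards the robot. A ledge 37 mm high runs along the front, from 87 to 152 mm in front of the origin and y from -40 to +110 mm; it carries the latch.
- latch (a joint): Slide latch on the case's front ledge. 0 = shut, 0.06 m = fully open at its stop; slides along the case's +y. It starts at 0 to 0.012; its steel bolt (20 mm wide, 6 mm thick, reaching 30 mm from the knob towards the tray, top 56 mm above the bench) then lies over the tray's lug and locks it down; the lug is free beyond 0.03. Friction about 2 N; it stays where left.
- latch_top (a point): Centre of the top of the latch's black upright knob, 90 mm above the bench. The knob is 22 mm (case x) x 20 mm (case y) and 52 mm tall; its axis is 133 mm in front of the case's origin.
- tray: White sorting tray, 150 (x) x 250 (y) x 40 mm high, walls and floor 3 mm, six compartments (2 in x, 3 in y). Origin: centre of its underside, at the start 6 mm above the bench on the case floor, some 6 mm of play all round; axes like the case's. A lug 24 mm wide (y), 5 mm thick sticks out 41 mm from its front (-x) wall's middle, top level with the rim. With its parts 0.42 to 0.6 kg.
- tray_handle (a point): Middle of the grip bar of the tray's handle, 88 mm above the tray's underside (94 mm above the bench at the start). The bar runs along the tray's y; it is 14 mm thick (x), 18 mm high, 134 mm long, on 14 mm square posts at y = +-60 mm, so 106 mm of it is free between them.
- motor: Small grey motor block, 46 x 34 x 28 mm with a 4 mm shaft stub on top, 70 g, lying in one of the tray's corner compartments. Origin: centre of its underside.
- wheel_a: Black tyred wheel lying flat, 48 mm across, 20 mm high, 35 g, in a corner compartment of the tray. Origin: centre of its underside.
- wheel_b: A second wheel like wheel_a, in another corner compartment. Origin: centre of its underside.
- gear: Dark steel gear lying flat, 55 mm across, 10 mm high with a 14 mm hub, 30 g, in another corner compartment. Origin: centre of its underside.
- beaker: Glass beaker, 68 mm across, 90 mm high, standing on the bench beside the case (+y side). Leave it alone. Origin: centre of its underside.
- screwdriver: Screwdriver 170 mm long lying on the bench beside the case (-y side). Leave it alone. Origin: on its underside.
- jar: Whitish see-through plastic jar with a white lid, 60 mm across, 75 mm high, standing on the bench behind the case (+x side). Leave it alone. Origin: centre of its underside.

How it is judged (in metres and radians):
On the way, in this order (a step that is already met when the one before it is completed fails the run):
1. the latch is slid fully open (value of joint latch above 0.052 m), for 0.2 s.
2. the tray is lifted clear of the case, level, in the fingers (height (world z) of tray above 0.08 m and angle between tray's own z axis and vertical below 0.2 rad and contact force between tray and the fingers above 1 N and contact force between tray and case below 0.05 N), for 0.2 s.
At the end, for the whole second after the job is handed in: Latch within 8 mm of its open stop; tray held by the fingers, not touching the case, its underside centre 110 to 200 mm above the bench and within 80 mm of over the case centre, tilted under 0.14 rad, slower than 30 mm/s and 0.2 rad/s; all four parts lie in it (value of joint latch above 0.052 m and height (world z) of tray between 0.11 and 0.2 m and horizontal distance between tray and case below 0.08 m and angle between tray's own z axis and vertical below 0.14 rad and linear speed of tray below 0.03 m/s and angular speed of tray below 0.2 rad/s and contact force between tray and the fingers above 1 N and contact force between tray and case below 0.05 N and distance between each of motor, wheel_a, wheel_b, gear and tray below 0.125 m and z of motor in the frame of tray between -0.005 and 0.03 m and z of wheel_a in the frame of tray between -0.005 and 0.03 m and z of wheel_b in the frame of tray between -0.005 and 0.03 m and z of gear in the frame of tray between -0.005 and 0.03 m); the arm keeps its last pose, push and grip.
It fails at once if the tray is tipped by more than 0.4 rad (angle between tray's own z axis and vertical above 0.4 rad).
It fails at once if a kit part falls out of the tray (distance between any of motor, wheel_a, wheel_b, gear and tray above 0.15 m).
It fails at once if the beaker, jar or screwdriver is moved by more than 30 mm (distance of any of beaker, screwdriver, jar from where it was at the start of the episode above 0.03 m).
It also fails if it takes over 51 s, if anything falls off the work surface, if the arm or the gripper's body presses on something with over 40 N, if the wrist force passes 120 N, or if a joint passes its speed limit or range.

## Working session

There is one attempt and no reset: what is moved stays moved. The work goes in short steps, Python scripts to look and compute and a tool call to move; the robot and the scene stay as the last step left them, time stands still between calls to the robot, and variables do not carry over. Pictures are saved under pics/ and viewed, and the job is handed in when it is done.

Besides the shell and the picture viewer there is one more tool, called after ">>>" as name(argument=value, ...) on one line, values as JSON. apply_moves: Moves the arm, as the interface text tells. Its arguments: {"type":"object","properties":{"targets":{"type":"array"},"newtons":{"type":"number"}},"required":["targets"]}

```bash
mkdir -p pics; ls; cat > h.py <<'E'
import numpy as np, cv2
from workcell import bot, camera, recognise
def snap(name,fn):
    c=camera(name); cv2.imwrite('pics/'+fn,cv2.cvtColor(c['img'],cv2.COLOR_RGB2BGR)); return c
def ray(c,u,v):
    K=np.array(c['intrinsics']); d=np.array([(u-K[0,2])/K[0,0],(v-K[1,2])/K[1,1]])
    s=d.copy()
    for _ in range(30): s=d/(1+c['k1']*(s@s))
    r=np.array(c['rotation'])@np.array([s[0],-s[1],-1.]); return np.array(c['origin']),r
def atz(c,u,v,z):
    o,r=ray(c,u,v); return o+r*(z-o[2])/r[2]
def proj(c,p):
    q=np.array(c['rotation']).T@(np.array(p)-np.array(c['origin'])); s=np.array([q[0],-q[1]])/-q[2]
    s=s*(1+c['k1']*(s@s)); K=np.array(c['intrinsics']); return K[0,0]*s[0]+K[0,2],K[1,1]*s[1]+K[1,2]
E
python3 - <<'E'
from h import *
np.set_printoptions(precision=4,suppress=True)
o=bot.get_obs(); print(o)
for n in ['top','scene']:
    c=snap(n,n+'0.png'); print(n,c['origin'],c['k1'],c['intrinsics'],c['rotation'])
    for q in ['latch_top','latch','tray_handle','tray','case','beaker','jar','screwdriver']:
        print(q,[(np.round(r['box'],1).tolist(),round(r['conf'],2)) for r in recognise(q,n)][:3])
E
```

```text
pics
{'time': 0.0, 'q': array([64.2868,  5.0124, 10.0322, 95.0992,  0.0024, 89.9992]), 'qd': array([ 0.0358,  0.0853, -0.138 ,  0.0057, -0.004 , -0.0291]), 'joint_efforts': array([  0.0001, -52.0376,  46.4817,   0.016 ,   0.0001,  -0.    ]), 'ee_pos': array([0.2385, 0.4953, 0.1956]), 'tcp_rot': array([-179.9207,   -0.0024,  154.2877]), 'wrist_force': array([ 0.2354,  0.06  , -0.1371]), 'torque': array([ 0.019 , -0.0245, -0.0126]), 'opening': 0.08542426273419051}
top [0.4709 0.0423 1.0136] -0.01808131257354561 [[443.9262   0.     320.5225]
 [  0.     443.9262 200.312 ]
 [  0.       0.       1.    ]] [ 10.3495   1.2144 -91.1906]
latch_top [([373.7, 265.1, 385.0, 293.6], 0.74)]
latch [([377.7, 270.8, 385.1, 292.5], 0.65)]
tray_handle [([331.8, 181.8, 457.7, 269.4], 0.74), ([422.4, 212.5, 445.4, 234.2], 0.73)]
tray [([336.1, 181.8, 457.2, 275.6], 0.89), ([420.3, 210.8, 446.7, 236.0], 0.4)]
case [([327.9, 174.5, 461.8, 303.1], 0.95)]
beaker [([275.7, 185.8, 307.5, 218.2], 0.74)]
jar [([416.0, 151.5, 445.1, 177.8], 0.88)]
screwdriver [([497.3, 226.0, 514.1, 294.7], 0.69), ([276.3, 188.0, 309.0, 217.6], 0.69)]
scene [ 1.204  -0.7257  0.736 ] -0.02432930639754475 [[464.9376   0.     320.9406]
 [  0.     464.9376 201.0306]
 [  0.       0.       1.    ]] [55.5233  1.0881 34.9614]
latch_top [([230.0, 196.0, 244.8, 216.4], 0.46)]
latch [([230.7, 195.6, 246.3, 217.4], 0.48)]
tray_handle [([201.0, 200.1, 322.1, 280.2], 0.7)]
tray [([204.3, 204.5, 321.3, 279.9], 0.66), ([197.0, 192.3, 329.8, 294.4], 0.44)]
case [([195.0, 194.0, 331.9, 294.1], 0.82), ([230.1, 193.8, 246.6, 215.5], 0.16)]
beaker []
jar [([138.5, 273.9, 184.0, 305.2], 0.41), ([228.9, 196.4, 246.2, 218.2], 0.25)]
screwdriver [([139.6, 273.3, 195.6, 309.7], 0.73)]
```

```bash
python3 - <<'E'
s=open('h.py').read()
s=s.replace("np.array(c['rotation'])","Rm(c)").replace("def snap","from scipy.spatial.transform import Rotation\ndef Rm(c): return Rotation.from_euler('xyz',c['rotation'],degrees=True).as_matrix()\ndef snap",1)
open('h.py','w').write(s)
E
python3 - <<'E'
import cv2
for n in ['top0','scene0']:
    a=cv2.imread(f'pics/{n}.png')
    a = a[130:330,250:530] if n=='top0' else a[150:350,120:400]
    cv2.imwrite(f'pics/{n}z.png',cv2.resize(a,(784,560),interpolation=cv2.INTER_CUBIC))
E
```

```text
(no output)
```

View pics/top0z.png

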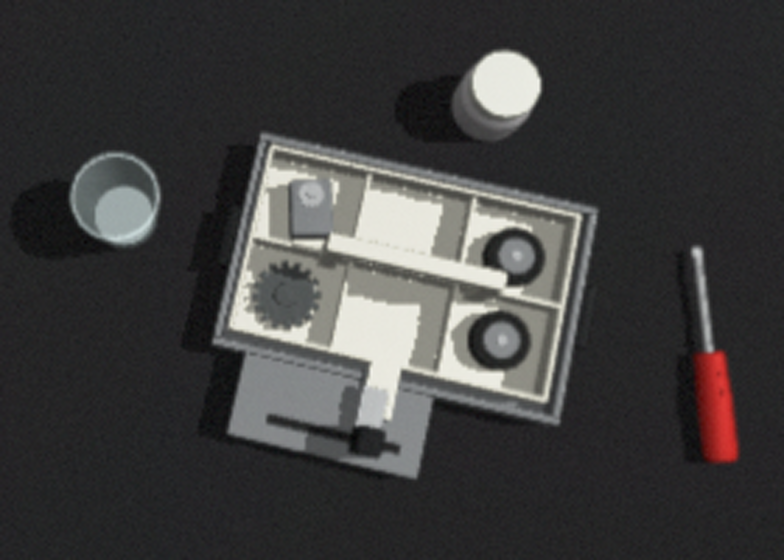

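View pics/scene0z.png

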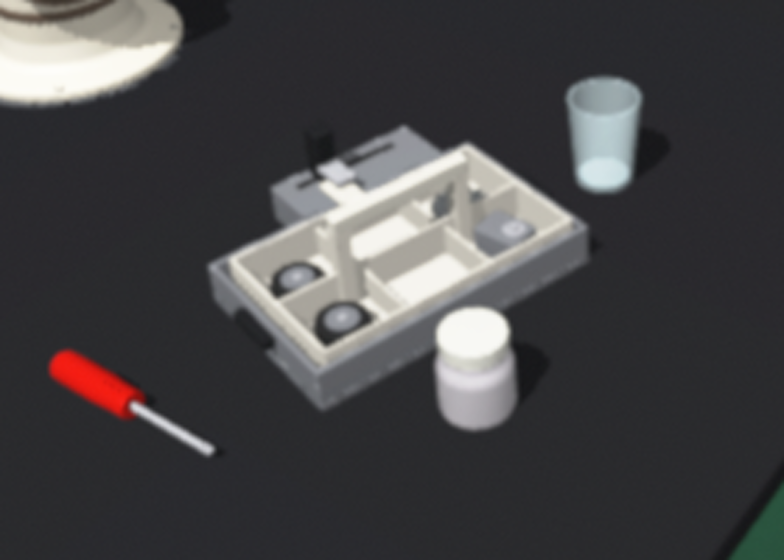

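View pics/top0.png

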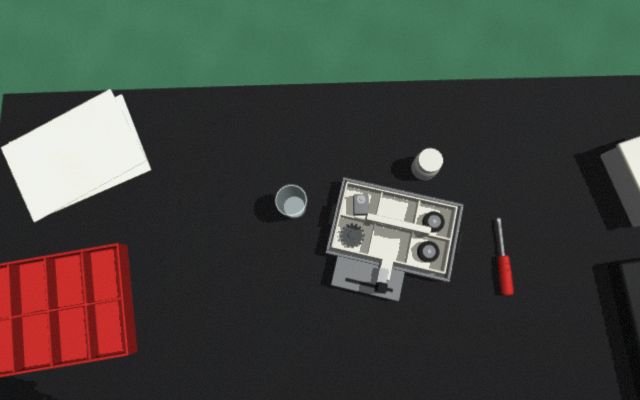

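The top view shows the case rim corners at about (344,178), (463,205), (449,281), (326,252), the handle bar from (367,217) to (431,231), and the knob near (381,286). The beaker, jar and screwdriver stand clear of it. Next I fit the case and tray poses from these points.

```bash
cat > fit.py <<'E'
from h import *
from scipy.optimize import least_squares
np.set_printoptions(precision=4,suppress=True)
c=camera('top')
Z=lambda x,y:(x/2.8+250,y/2.8+130)
pix=[Z(263,134),Z(597,209),Z(557,422),Z(213,343)]
loc=[(.087,.137),(.087,-.137),(-.087,-.137),(-.087,.137)]
def T(p,l):
    a=p[2]; return np.array([p[0]+np.cos(a)*l[0]-np.sin(a)*l[1],p[1]+np.sin(a)*l[0]+np.cos(a)*l[1],l[2]])
f=lambda p:np.concatenate([np.subtract(proj(c,T(p,(*l,.039))),q) for l,q in zip(loc,pix)])
s=least_squares(f,[.45,-.05,-.2]); p=s.x; print('case',p[:2],np.degrees(p[2]),'res px',s.fun)
a=atz(c,*Z(328,243),.103);b=atz(c,*Z(507,282),.103);print('bar',a,b,np.linalg.norm(a-b),'mid',(a+b)/2,'yaw',np.degrees(np.arctan2(-(a-b)[0],(a-b)[1])))
k=atz(c,*Z(368,437),.09);print('knob',k)
d=k-T(p,(0,0,0)); R=np.array([[np.cos(p[2]),np.sin(p[2])],[-np.sin(p[2]),np.cos(p[2])]]);print('knob in case',R@d[:2], 'handle in case',R@((a+b)/2-T(p,(0,0,0)))[:2])
# overlay
im=cv2.cvtColor(c['img'],cv2.COLOR_RGB2BGR)[130:330,250:530];im=cv2.resize(im,(784,560),interpolation=cv2.INTER_CUBIC)
def dr(im,l,col,off=(250,130),cc=c):
    u,v=proj(cc,T(p,l)); cv2.circle(im,(int((u-off[0])*2.8),int((v-off[1])*2.8)),2,col,-1)
def box(im,x0,x1,y0,y1,z,col,**k):
    for t in np.linspace(0,1,30):
        for l in [(x0+t*(x1-x0),y0),(x0+t*(x1-x0),y1),(x0,y0+t*(y1-y0)),(x1,y0+t*(y1-y0))]: dr(im,(*l,z),col,**k)
s2=camera('scene');im2=cv2.cvtColor(s2['img'],cv2.COLOR_RGB2BGR)[150:350,120:400];im2=cv2.resize(im2,(784,560),interpolation=cv2.INTER_CUBIC)
for I,kw in [(im,{}),(im2,dict(off=(120,150),cc=s2))]:
    box(I,-.087,.087,-.137,.137,.039,(0,0,255),**kw);box(I,-.152,-.087,-.04,.11,.037,(0,255,255),**kw)
    ky=(R@d[:2])[1]
    box(I,-.144,-.122,ky-.01,ky+.01,.09,(0,255,0),**kw); box(I,-.007,.007,-.067,.067,.103,(255,0,0),**kw)
cv2.imwrite('pics/ov_t.png',im);cv2.imwrite('pics/ov_s.png',im2)
E
python3 fit.py
```

```text
case [ 0.5828 -0.1037] -14.448374194518934 res px [-0.7673 -0.8054  0.5318 -0.5306  0.6832  1.0289 -0.4796  0.1575]
bar [ 0.6006 -0.0375  0.103 ] [ 0.5686 -0.1673  0.103 ] 0.13368178791545257 mid [ 0.5846 -0.1024  0.103 ] yaw -13.844566016033028
knob [ 0.4591 -0.0621  0.09  ]
knob in case [-0.1302  0.0094] handle in case [0.0014 0.0018]
```

```bash
python3 -c "
import cv2,numpy as np
a=cv2.imread('pics/ov_t.png');b=cv2.imread('pics/ov_s.png')
cv2.imwrite('pics/ov.png',cv2.resize(np.vstack([a[80:500],b[80:420]]),(620,600)))"
```

```text
(no output)
```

View pics/ov_t.png

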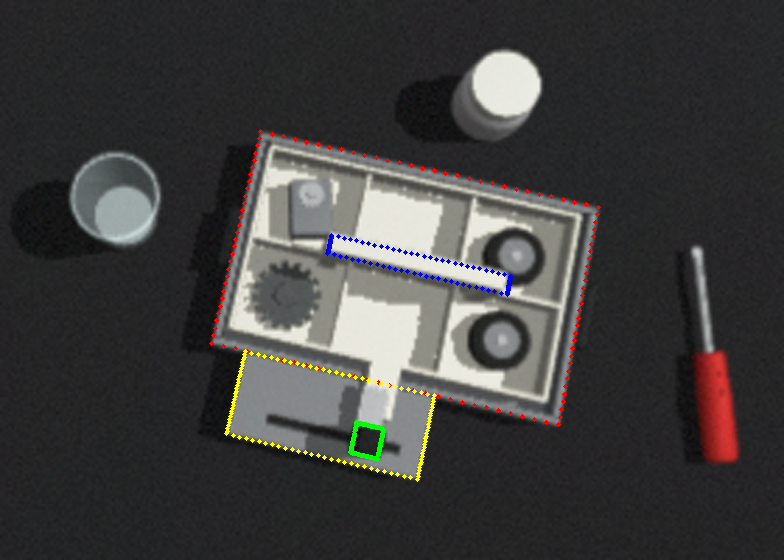

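View pics/ov_s.png

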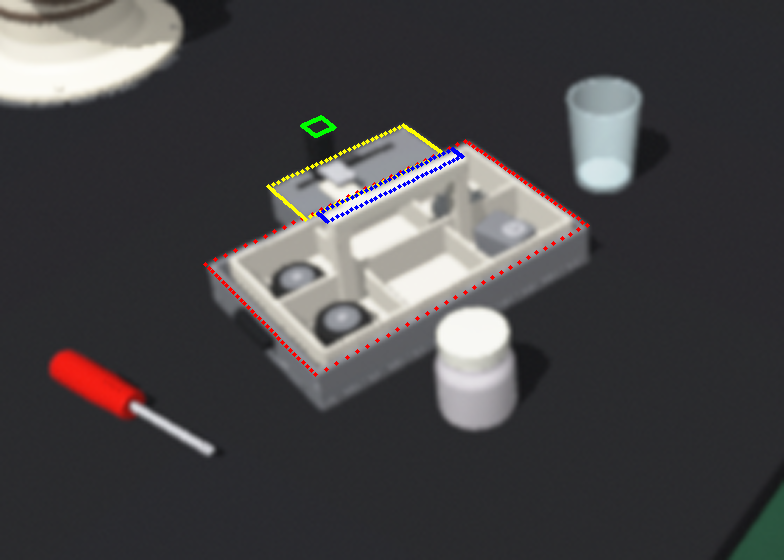

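The fit is consistent: the bar measures 133.7 mm against 134 mm given, and the case residual is under 1.3 px. The case centre is (0.583, -0.103) with yaw about -14.3°, and the latch is at about 9 mm. I'll grip the knob across case x, the same tool yaw I need for the handle, staying above the bolt. First I go above it.

>>> apply_moves(targets=[7.27,-18.6,-1.0,0,0,-13.1,1,7.27,-18.6,-1.0,0,0,-13.1,1,7.27,-18.6,-1.0,0,0,-13.1,1,7.27,-18.6,-1.0,0,0,-13.1,1,7.27,-18.6,-1.0,0,0,-13.1,1], newtons=40)

```text
time: 1.5
ee_pos: [0.3297, 0.2612, 0.1838]
tcp_rot: [180.0, -0.0, 111.0]
wrist_force: [1.1, -0.4, 0.2]
opening: 0.0855
```

>>> apply_moves(targets=[4.2,-10.8,-0.6,0,0,-5.9,1,4.2,-10.8,-0.6,0,0,-5.9,1,4.2,-10.8,-0.6,0,0,-5.9,1,4.2,-10.8,-0.6,0,0,-5.9,1,4.2,-10.8,-0.6,0,0,-5.9,1])

```text
time: 2.0
ee_pos: [0.4204, 0.0282, 0.1711]
tcp_rot: [179.9, -0.0, 75.6]
wrist_force: [1.3, 1.4, 0.9]
opening: 0.0853
```

```bash
python3 -c "
from h import *
o=bot.get_obs();print(o['q'],o['ee_pos'],o['tcp_rot'])"
```

```text
[ 3.83702661e+00 -1.30769496e+01 -9.74313708e+00  9.32678887e+01
  3.21317292e-03  1.08229747e+02] [0.42035973 0.02821111 0.17111466] [ 1.79938390e+02 -2.36747432e-02  7.56072939e+01]
```

>>> apply_moves(targets=[1.2,-3.0,-0.2,0,0,0,1,1.2,-3.0,-0.2,0,0,0,1,1.2,-3.0,-0.2,0,0,0,1,1.2,-3.0,-0.2,0,0,0,1])

```text
time: 2.4
ee_pos: [0.4559, -0.0606, 0.1646]
tcp_rot: [-179.9, -0.0, 75.8]
wrist_force: [-0.3, -0.4, 0.1]
opening: 0.0853
```

```bash
cat > look.py <<'E'
import sys
from h import *
t=sys.argv[1]
for n,(x,y) in [('top',(250,130)),('scene',(120,150))]:
    c=camera(n); a=cv2.cvtColor(c['img'],cv2.COLOR_RGB2BGR)[y:y+200,x:x+280]
    cv2.imwrite(f'pics/{n}{t}.png',cv2.resize(a,(784,560),interpolation=cv2.INTER_CUBIC))
o=bot.get_obs();print(o['time'],o['ee_pos'],o['tcp_rot'],o['wrist_force'],o['opening'])
E
python3 look.py 1
```

```text
2.5 [ 0.45579323 -0.05906184  0.16501046] [-1.79996537e+02 -1.18086016e-02  7.59390920e+01] [-0.26186577  0.38865558  0.71203659] 0.08565608760294427
```

View pics/top1.png

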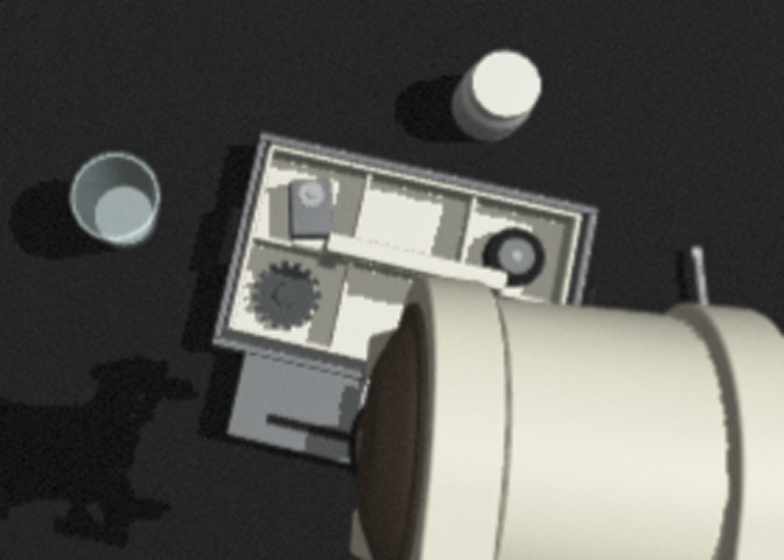

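View pics/scene1.png

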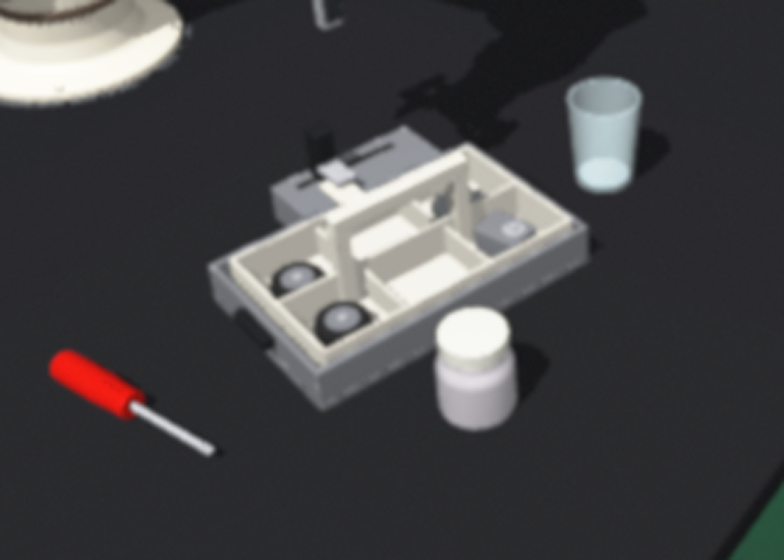

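Nothing has moved: the knob is still at scene crop (318,140), below the gripper. I descend and grip the knob.

>>> apply_moves(targets=[0,-0.1,-1.6,0,0,0,1,0,-0.1,-3.3,0,0,0,1,0,-0.1,-3.3,0,0,0,1,0,-0.1,-3.3,0,0,0,0,0,-0.1,-3.3,0,0,0,0], newtons=30)

```text
time: 3.0
ee_pos: [0.4577, -0.0623, 0.0691]
tcp_rot: [179.8, -0.0, 76.0]
wrist_force: [1.0, -1.0, -0.0]
opening: 0.0593
```

>>> apply_moves(targets=[0,0,0,0,0,0,0,0,0,0,0,0,0,0,0,0,0,0,0,0,0,0,0,0,0,0,0,0])

```text
time: 3.4
ee_pos: [0.4563, -0.0628, 0.0663]
tcp_rot: [180.0, -0.0, 75.9]
wrist_force: [0.9, 0.3, 0.4]
opening: -0.0002
```

```bash
python3 look.py 2
```

```text
3.5 [ 0.45608823 -0.0627731   0.06600071] [ 1.79992282e+02 -2.19695313e-03  7.59070162e+01] [ 0.45935441 -0.62561686 -0.65012336] -0.00015078087237690305
```

View pics/scene2.png

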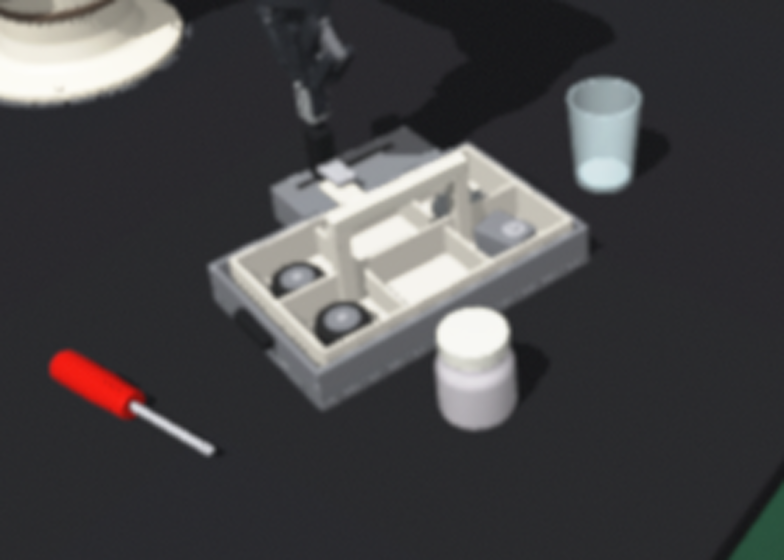

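The fingers closed on nothing (opening 0). In the scene crop they end near (308,118), just above the knob top at (318,128). I compare this with where the reported TCP should project.

```bash
python3 - <<'E'
from h import *
c=camera('scene');a=cv2.cvtColor(c['img'],cv2.COLOR_RGB2BGR)[130:230,190:290]
a=cv2.resize(a,(600,600),interpolation=cv2.INTER_CUBIC)
for z in (.066,.085,.1,.12):
    u,v=proj(c,(.4562,-.0628,z)); print(z,u,v); cv2.circle(a,(int((u-190)*6),int((v-130)*6)),3,(0,255,0),-1)
cv2.imwrite('pics/s3.png',a)
t=snap('top','t3.png');print(proj(t,(.4562,-.0628,.066)))
E
```

```text
0.066 234.46196505050222 203.28945538052906
0.085 233.52723351137396 197.10335012216942
0.1 232.77767316165807 192.13904634652482
0.12 231.76194149247567 185.40667348473698
(np.float64(380.51265911183077), np.float64(287.3761646116647))
```

View pics/s3.png

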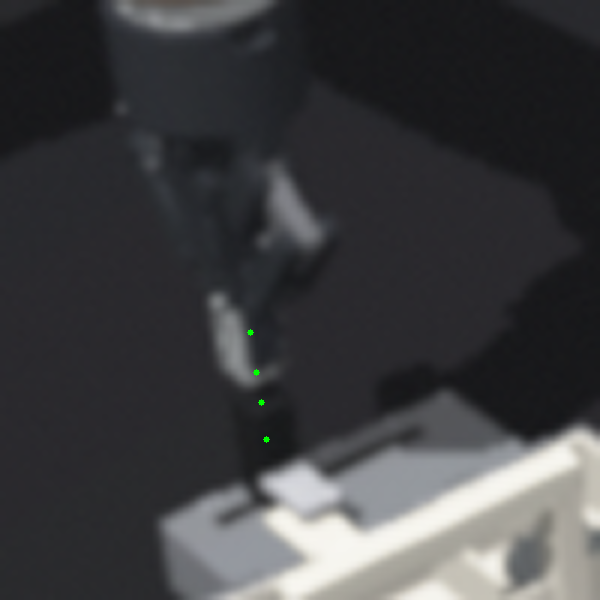

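View pics/t3.png

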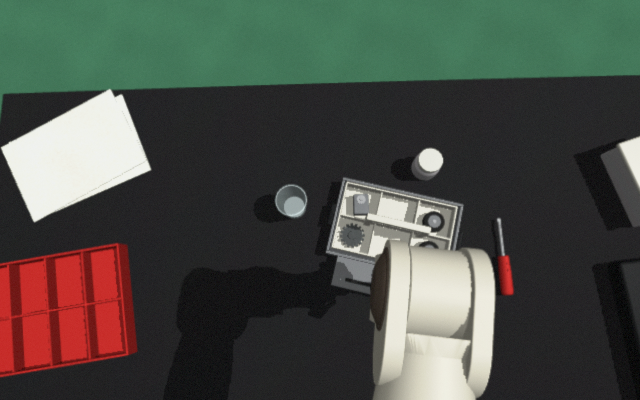

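```bash
python3 - <<'E'
from h import *
np.set_printoptions(precision=4,suppress=True)
c=camera('scene');a=cv2.cvtColor(c['img'],cv2.COLOR_RGB2BGR)[0:240,100:400]
a=cv2.resize(a,(750,600),interpolation=cv2.INTER_CUBIC)
cv2.imwrite('pics/s4.png',np.clip(a.astype(float)*1.8,0,255).astype('uint8'))
for z in (.04,.066,.09): print(z,atz(c,233.7,194.5,z))
E
```

```text
0.04 [ 0.396  -0.0074  0.04  ]
0.066 [ 0.4262 -0.0343  0.066 ]
0.09 [ 0.454 -0.059  0.09 ]
```

View pics/s4.png

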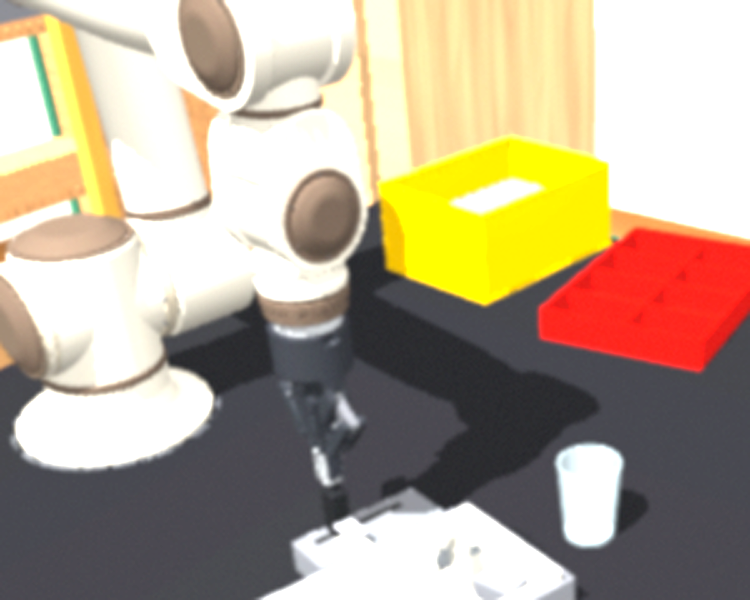

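```bash
python3 - <<'E'
import cv2,numpy as np
a=cv2.imread('pics/scene0.png');cv2.imwrite('pics/s5.png',np.clip(a.astype(float)*1.6,0,255).astype('uint8'))
E
```

```text
(no output)
```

View pics/s5.png

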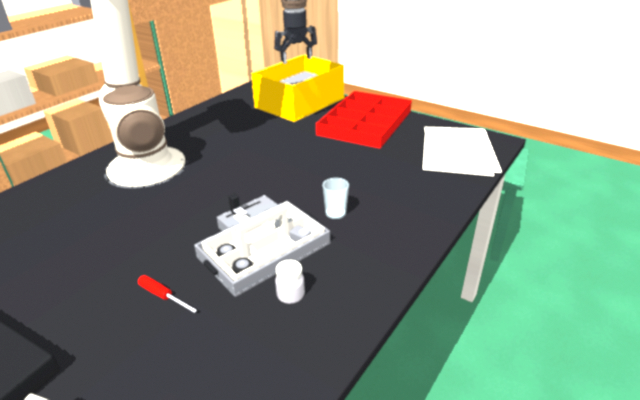

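```bash
python3 - <<'E'
from h import *
c=camera('scene')
for z in (.1956,.2086,.225,.24,.255): print(z,proj(c,(.2385,.4953,z)))
a=cv2.imread('pics/scene0.png')[0:80,260:340];a=cv2.resize(a,(600,600),interpolation=cv2.INTER_CUBIC);cv2.imwrite('pics/s6.png',np.clip(a.astype(float)*1.8,0,255).astype('uint8'))
E
```

```text
0.1956 (np.float64(297.1844153649269), np.float64(74.53462175694675))
0.2086 (np.float64(297.00395736149363), np.float64(70.81384685116058))
0.225 (np.float64(296.77406078846127), np.float64(66.0720415245074))
0.24 (np.float64(296.56156991313185), np.float64(61.687563692118886))
0.255 (np.float64(296.3469283237344), np.float64(57.25706615997041))
```

View pics/s6.png

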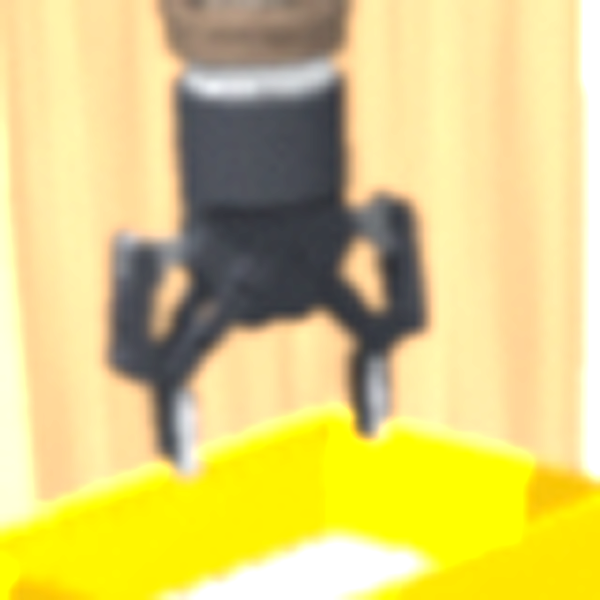

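```bash
python3 - <<'E'
from h import *
c=camera('top')
for h in [(0,0,0),(0,0,.033),(-.03,.029,0)]:
    for e in (.0425,.057):
        p=np.array([.4558-.968*e,-.059+.249*e,.178])+h
        u,v=proj(c,p);print(h,e,u,v,(u-250)*2.8,(v-130)*2.8)
a=cv2.imread('pics/top1.png')[380:560,280:480];cv2.imwrite('pics/s7.png',np.clip(cv2.resize(a,(660,594)).astype(float)*1.8,0,255).astype('uint8'))
E
```

```text
(0, 0, 0) 0.0425 380.4820271195916 311.4831466173989 365.3496759348564 508.15281052871694
(0, 0, 0) 0.057 378.835641521792 319.4280375032016 360.7397962610176 530.3985050089644
(0, 0, 0.033) 0.0425 382.5825602300392 312.7386850573622 371.2311686441097 511.66831816061415
(0, 0, 0.033) 0.057 380.87359843958734 321.01933243231144 366.4460756308445 534.854130810472
(-0.03, 0.029, 0) 0.0425 365.22312879405473 328.75789109207346 322.6247606233532 556.5220950578057
(-0.03, 0.029, 0) 0.057 363.5212411029006 336.79566692882844 317.85947508812166 579.0278674007196
```

View pics/s7.png

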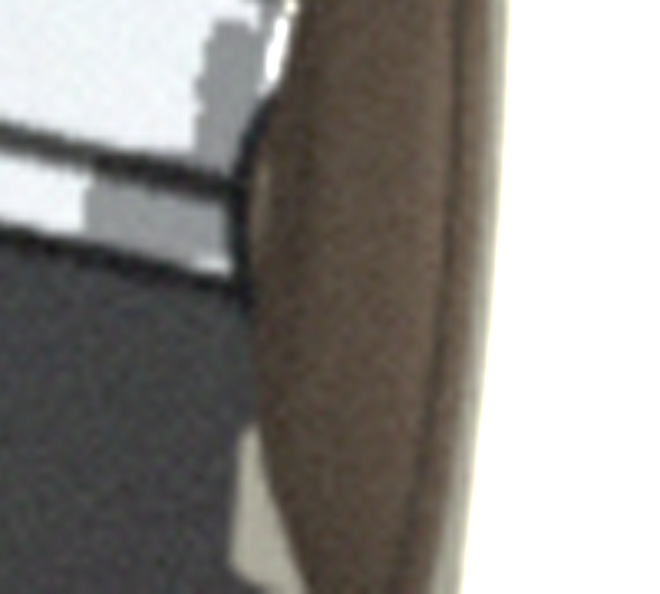

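The top view (finger at crop (353,530)) rules out a horizontal error. Both scene views put the real fingertips about 30 mm higher than the reported TCP, at roughly 0.096 here, just over the knob top. So I open, go down 20 mm and look again.

>>> apply_moves(targets=[0,0,0,0,0,0,1,0,0,0,0,0,0,1,0,0,0,0,0,0,1,0,0,-0.3,0,0,0,1,0,0,-0.67,0,0,0,1])

```text
time: 4.25
ee_pos: [0.4562, -0.0627, 0.0452]
tcp_rot: [180.0, -0.0, 75.9]
wrist_force: [-0.3, 0.8, 0.7]
opening: 0.0729
```

>>> apply_moves(targets=[0,0,0,0,0,0,1,0,0,0,0,0,0,1])

```text
time: 4.45
ee_pos: [0.4555, -0.0627, 0.0451]
tcp_rot: [-179.9, 0.0, 75.9]
wrist_force: [0.3, 0.4, 0.2]
opening: 0.0853
```

```bash
python3 - <<'E'
from h import *
c=camera('scene');a=cv2.cvtColor(c['img'],cv2.COLOR_RGB2BGR)[130:230,190:290]
a=cv2.resize(a,(600,600),interpolation=cv2.INTER_CUBIC)
cv2.imwrite('pics/s8.png',np.clip(a.astype(float)*1.8,0,255).astype('uint8'))
o=bot.get_obs();print(o['time'],o['ee_pos'],o['wrist_force'],o['opening'])
E
```

```text
4.5 [ 0.45585713 -0.06269179  0.04556742] [0.09505741 0.87298905 0.77864281] 0.08551690186276675
```

View pics/s8.png

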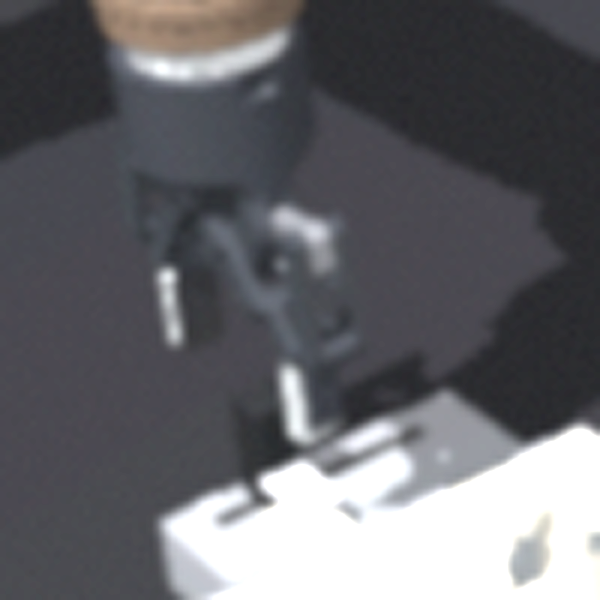

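```bash
python3 - <<'E'
from h import *
from scipy.optimize import minimize_scalar
c=camera('scene')
for s,uv in [(1,(190+310/6,130+440/6)),(-1,(190+178/6,130+345/6))]:
    for e in (.0425,.05):
        p=np.array([.4558+.969*e*s,-.0627-.246*e*s])
        r=minimize_scalar(lambda z:np.sum(np.subtract(proj(c,(*p,z)),uv)**2),bounds=(0,.2),method='bounded');print(s,e,r.x,r.fun**.5)
E
```

```text
1 0.0425 0.08780395812122406 0.844447244761894
1 0.05 0.0922418502778936 2.3236248677072155
-1 0.0425 0.09561877721560966 4.49279450707425
-1 0.05 0.09144186413500192 3.1875915002542126
```

The open tips sit at about 0.090, so the z offset is about +31 mm (closed tips about 0.077). I go down 12 mm more and close on the knob.

>>> apply_moves(targets=[0,0,-0.4,0,0,0,1,0,0,-0.4,0,0,0,0,0,0,-0.4,0,0,0,0,0,0,-0.4,0,0,0,0,0,0,-0.4,0,0,0,0], newtons=30)

```text
time: 5.05
ee_pos: [0.4561, -0.0627, 0.034]
tcp_rot: [180.0, -0.0, 75.9]
wrist_force: [0.3, 0.1, 0.9]
opening: 0.028
```

>>> apply_moves(targets=[0,0,0,0,0,0,0,0,0,0,0,0,0,0,0,0,0,0,0,0,0])

```text
time: 5.35
ee_pos: [0.4565, -0.0628, 0.0342]
tcp_rot: [179.9, -0.0, 75.9]
wrist_force: [2.1, 0.3, 1.9]
opening: 0.0213
```

Gripped at 21 mm, which matches the knob. Now I slide along case +y.

>>> apply_moves(targets=[0.08,0.32,0,0,0,0,0,0.16,0.65,0,0,0,0,0,0.25,0.97,0,0,0,0,0,0.33,1.29,0,0,0,0,0,0.41,1.61,0,0,0,0,0])

```text
time: 5.85
ee_pos: [0.4692, -0.0136, 0.0341]
tcp_rot: [179.9, 0.0, 75.9]
wrist_force: [4.8, -3.5, 2.4]
opening: 0.0217
```

>>> apply_moves(targets=[0.02,0.1,0,0,0,0,0,0.02,0.1,0,0,0,0,0,0.02,0.1,0,0,0,0,0])

```text
time: 6.15
ee_pos: [0.4698, -0.0111, 0.0341]
tcp_rot: [179.9, 0.0, 75.9]
wrist_force: [5.3, -4.6, 2.7]
opening: 0.0214
```

```bash
python3 look.py 9
```

```text
6.25 [ 0.46985633 -0.01112969  0.03415743] [1.79892277e+02 3.08201311e-02 7.59288050e+01] [ 5.68503124 -4.77776276  3.69659086] 0.02153957532454349
```

View pics/scene9.png

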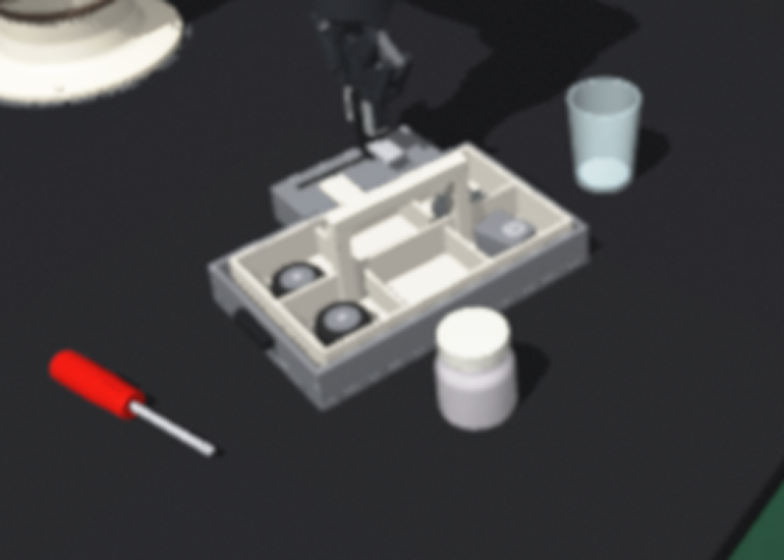

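The bolt has moved well off the lug (now at crop (385,152)), with TCP travel of about 53 mm. I push a bit more to confirm the stop.

>>> apply_moves(targets=[0.03,0.13,0,0,0,0,0,0.03,0.13,0,0,0,0,0,0.03,0.13,0,0,0,0,0])

```text
time: 6.55
ee_pos: [0.47, -0.0105, 0.0341]
tcp_rot: [179.9, 0.4, 75.8]
wrist_force: [1.2, -23.6, 5.0]
opening: 0.0211
```

Force rose to 24 N with no further travel, so the latch is at its stop. I ease the preload, release and rise.

>>> apply_moves(targets=[-0.03,-0.1,0,0,0,0,0,-0.03,-0.1,0,0,0,0,1,-0.03,-0.1,0,0,0,0,1,-0.03,-0.1,0,0,0,0,1,-0.03,-0.1,0,0,0,0,1])

```text
time: 7.05
ee_pos: [0.4685, -0.01, 0.0334]
tcp_rot: [-179.9, -0.0, 75.9]
wrist_force: [-0.0, -0.7, -0.3]
opening: 0.0779
```

>>> apply_moves(targets=[0,0,0,0,0,0,1,0,0,1.5,0,0,0,1,0,0,3.0,0,0,0,1,0,0,3.5,0,0,0,1,0,0,3.5,0,0,0,1])

```text
time: 7.55
ee_pos: [0.4702, -0.0105, 0.1415]
tcp_rot: [179.8, -0.1, 75.9]
wrist_force: [-0.3, -0.0, -0.4]
opening: 0.0852
```

>>> apply_moves(targets=[3.84,-2.97,0,0,0,0,1,3.84,-2.97,0,0,0,0,1,3.84,-2.97,0,0,0,0,1,3.84,-2.97,0,0,0,0,1,3.84,-2.97,0,0,0,0,1])

```text
time: 8.05
ee_pos: [0.5836, -0.0999, 0.1362]
tcp_rot: [-179.8, 0.0, 75.9]
wrist_force: [-0.4, -0.0, -0.1]
opening: 0.0855
```

```bash
python3 look.py 10
```

```text
8.15 [ 0.58321716 -0.09906366  0.13817088] [-1.79923889e+02 -1.56194066e-03  7.59285823e+01] [-0.40268293 -0.33942466 -0.53850795] 0.08531037712060509
```

View pics/scene10.png

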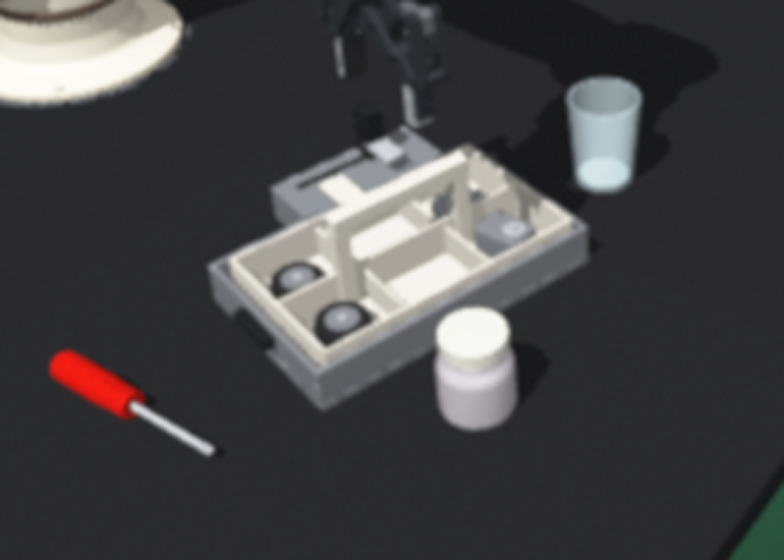

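View pics/top10.png

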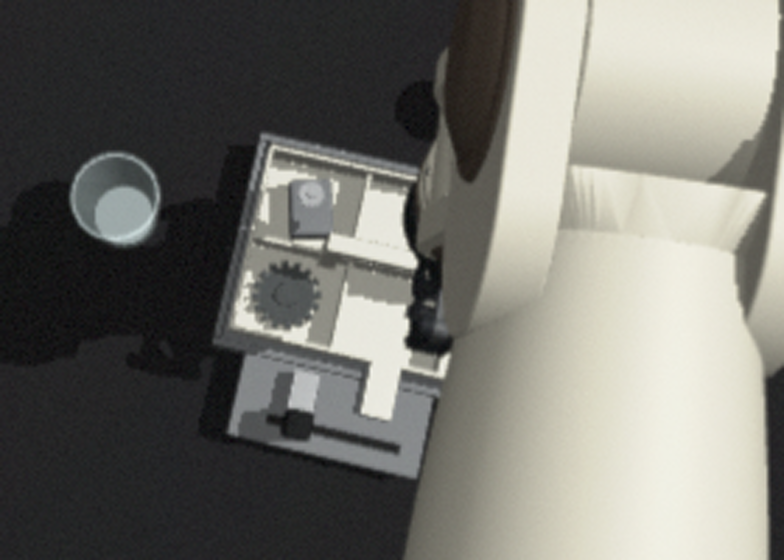

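The latch is open: knob at top crop (297,422) and bolt clear of the lug at (380,390). The gripper is above the handle, so I descend 93 mm to bring the pads to bar height.

>>> apply_moves(targets=[0.04,-0.03,-1.5,0,0,0,1,0.04,-0.03,-2.6,0,0,0,1,0.04,-0.03,-3.1,0,0,0,1,0.04,-0.03,-3.1,0,0,0,1], newtons=80)

```text
time: 8.55
ee_pos: [0.5836, -0.0996, 0.0445]
tcp_rot: [-179.8, 0.0, 76.0]
wrist_force: [0.4, 0.4, 0.9]
opening: 0.0856
```

```bash
python3 look.py 11
```

```text
8.65 [ 0.58570243 -0.10021113  0.04761836] [ 1.79887948e+02 -9.38038037e-03  7.59445246e+01] [ 0.1468383 -0.1728804  0.3907029] 0.08501670837702459
```

View pics/scene11.png

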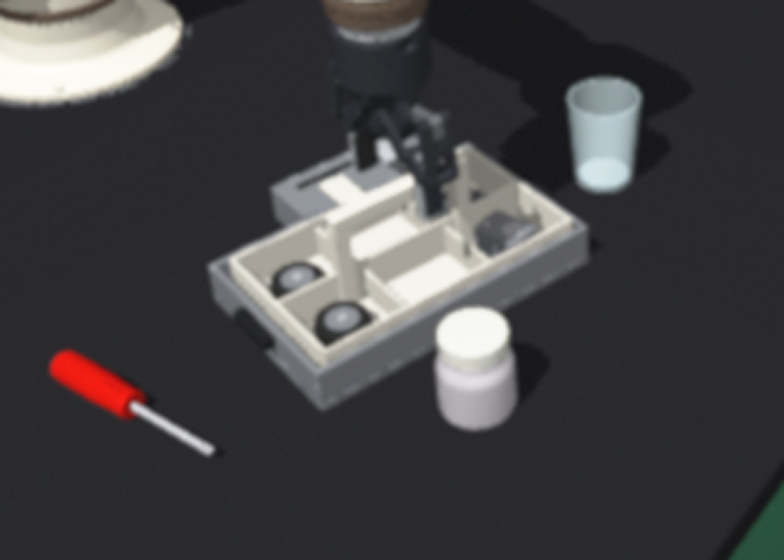

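The fingers straddle the bar: the near tip at crop (430,212) lies about 42 mm in +x from the bar middle (395,185), as it should. I close.

>>> apply_moves(targets=[0,0,-0.05,0,0,0,0,0,0,-0.05,0,0,0,0,0,0,-0.05,0,0,0,0,0,0,-0.05,0,0,0,0,0,0,-0.05,0,0,0,0], newtons=80)

```text
time: 9.15
ee_pos: [0.5858, -0.1006, 0.0447]
tcp_rot: [179.9, -0.0, 75.9]
wrist_force: [-9.7, 1.3, 8.7]
opening: 0.0128
```

>>> apply_moves(targets=[0,0,0,0,0,0,0,0,0,0,0,0,0,0,0,0,0,0,0,0,0,0,0,0,0,0,0,0])

```text
time: 9.55
ee_pos: [0.5858, -0.1006, 0.0447]
tcp_rot: [179.9, -0.0, 75.9]
wrist_force: [3.0, -1.0, 4.3]
opening: 0.0126
```

```bash
python3 look.py 12
```

```text
9.65 [ 0.58578624 -0.10066373  0.04474881] [1.79930737e+02 1.09535313e-03 7.59104793e+01] [ 2.42611738 -1.38194243  5.81654945] 0.012167840943004807
```

View pics/scene12.png

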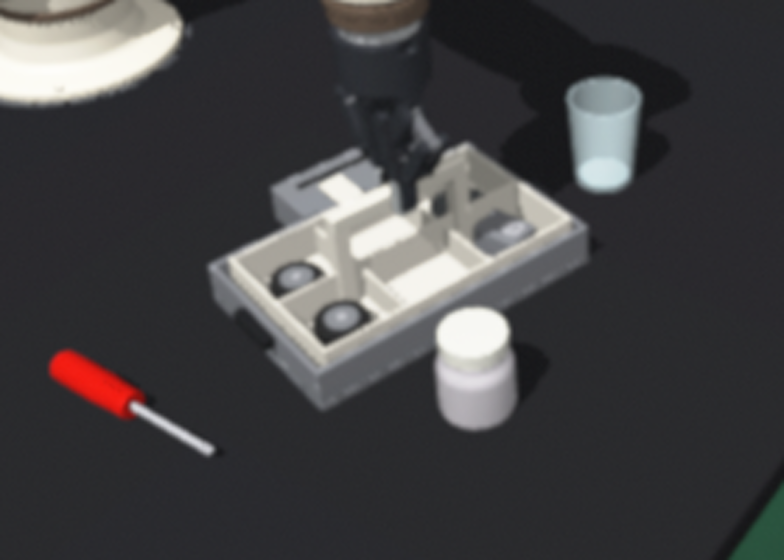

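Gripped on the bar (opening 12.5 mm). I lift slowly for the first 20 mm.

>>> apply_moves(targets=[0,0,0.12,0,0,0,0,0,0,0.25,0,0,0,0,0,0,0.4,0,0,0,0,0,0,0.55,0,0,0,0,0,0,0.7,0,0,0,0], newtons=100)

```text
time: 10.15
ee_pos: [0.5851, -0.1005, 0.0654]
tcp_rot: [-180.0, 0.0, 75.9]
wrist_force: [0.3, -0.3, -5.3]
opening: 0.0118
```

```bash
python3 look.py 13
```

```text
10.25 [ 0.58567171 -0.10056861  0.06605887] [ 1.79944141e+02 -3.55028160e-03  7.59156839e+01] [ 0.3018508  -0.65215407 -5.34475781] 0.012398928449703183
```

View pics/scene13.png

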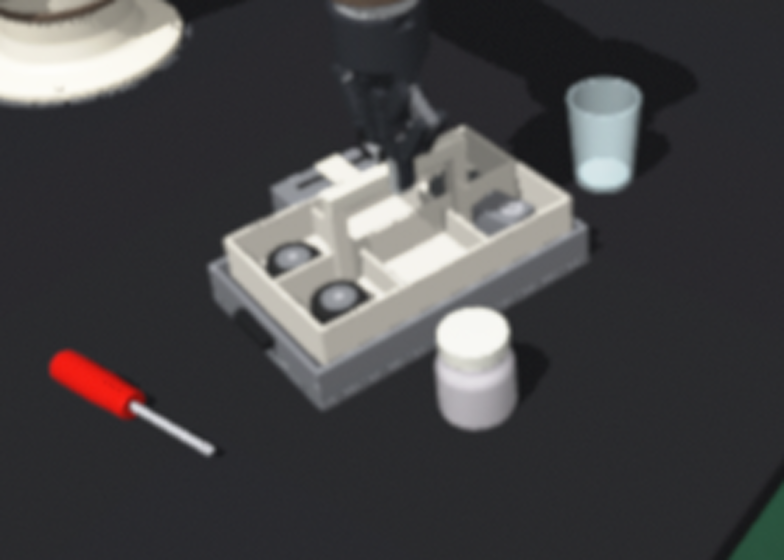

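The tray rises level with its parts, carrying 5.3 N. Next is the remaining 123 mm.

>>> apply_moves(targets=[0,0,0.3,0,0,0,0,0,0,0.7,0,0,0,0,0,0,1.1,0,0,0,0,0,0,1.5,0,0,0,0,0,0,1.9,0,0,0,0])

```text
time: 10.75
ee_pos: [0.5855, -0.1006, 0.1238]
tcp_rot: [180.0, -0.0, 75.9]
wrist_force: [0.5, 0.2, -6.3]
opening: 0.0123
```

>>> apply_moves(targets=[0,0,0.4,0,0,0,0,0,0,0.8,0,0,0,0,0,0,1.2,0,0,0,0,0,0,1.6,0,0,0,0,0,0,1.9,0,0,0,0])

```text
time: 11.25
ee_pos: [0.5855, -0.1006, 0.1805]
tcp_rot: [180.0, -0.0, 75.9]
wrist_force: [0.3, -0.6, -5.4]
opening: 0.0124
```

>>> apply_moves(targets=[0,0,0.15,0,0,0,0,0,0,0.25,0,0,0,0,0,0,0.3,0,0,0,0,0,0,0.3,0,0,0,0,0,0,0.3,0,0,0,0])

```text
time: 11.75
ee_pos: [0.5852, -0.1005, 0.1878]
tcp_rot: [-180.0, 0.0, 75.9]
wrist_force: [-0.2, 0.0, -4.5]
opening: 0.0124
```

>>> apply_moves(targets=[0,0,0,0,0,0,0,0,0,0,0,0,0,0,0,0,0,0,0,0,0,0,0,0,0,0,0,0,0,0,0,0,0,0,0])

```text
time: 12.25
ee_pos: [0.5853, -0.1005, 0.1882]
tcp_rot: [-180.0, -0.0, 75.9]
wrist_force: [-0.5, 0.8, -5.2]
opening: 0.0123
```

```bash
python3 look.py 14; cat > fit2.py <<'E'
from h import *
c=camera('scene');im=cv2.cvtColor(c['img'],cv2.COLOR_RGB2BGR);a=np.radians(-14.2)
I=cv2.resize(im[100:340,120:400],(700,600),interpolation=cv2.INTER_CUBIC)
def d(l):
    x,y,z=l;p=(.584+np.cos(a)*x-np.sin(a)*y,-.1028+np.sin(a)*x+np.cos(a)*y,z);u,v=proj(c,p);cv2.circle(I,(int((u-120)*2.5),int((v-100)*2.5)),1,(0,0,255),-1)
for t in np.linspace(-1,1,50):
    for z in (.150,.190):
        for l in [(.075*t,.125,z),(.075*t,-.125,z),(.075,.125*t,z),(-.075,.125*t,z)]: d(l)
cv2.imwrite('pics/fin.png',I)
E
python3 fit2.py
```

```text
12.35 [ 0.58532616 -0.10051332  0.18825928] [ 1.79999478e+02 -3.97602515e-04  7.59137990e+01] [-0.6128215   0.02794959 -5.35436348] 0.011978446868479752
```

View pics/fin.png

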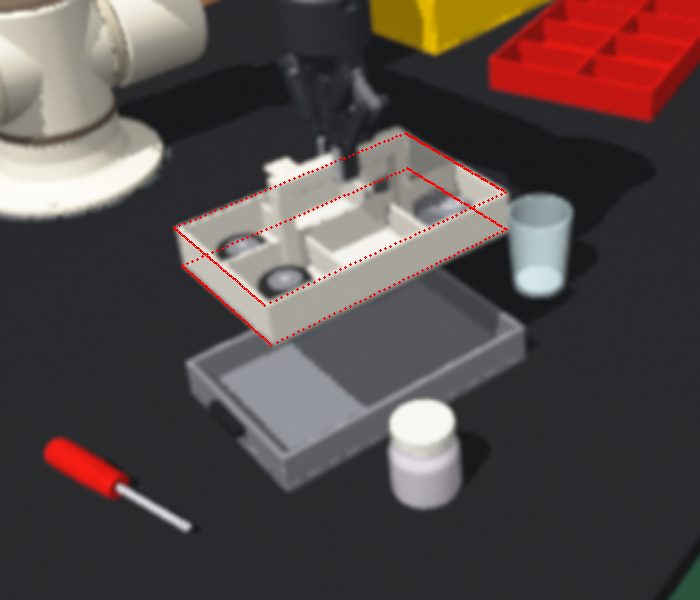

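View pics/top14.png

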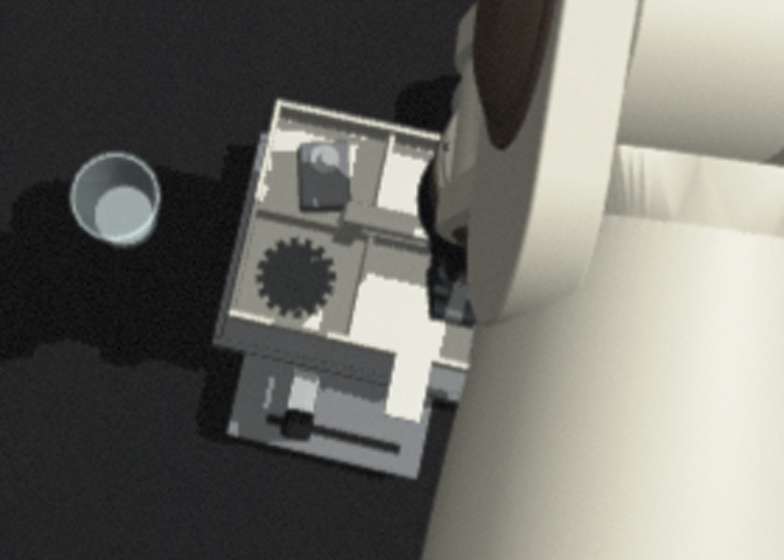

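The wireframe drawn at 150 mm, level, matches the tray's rim and base. All four parts are visible in it, and the knob is still at (297,422) in the top crop. I check the latch value, then hand in.

```bash
python3 - <<'E'
from h import *
c=camera('top');k=atz(c,297/2.8+250,422/2.8+130,.09);a=np.radians(-14.3);d=k[:2]-[.583,-.1033]
y=-np.sin(a)*d[0]+np.cos(a)*d[1];print('latch',y, 'x',np.cos(a)*d[0]+np.sin(a)*d[1])
if y>.053: print(bot.job_done())
E
```

```text
latch 0.061932561743411135 x -0.13135176048683259
the job is handed in; nothing more can be done
None
```

The latch is fully open and the tray is held level over the case, its underside about 15 cm above the bench with all four parts in it. I handed the job in at about 12.4 s; no verdict was reported.

**Latch:** I slid it to its stop, where the force rose to 24 N with no further travel. The last camera measurement gave about 62 mm against the 60 mm stop. That is within measuring error, and the knob did not move afterwards.

**Tray:** I gripped it by the handle bar at 100 N, with a finger opening of about 12 mm, and lifted it straight up. At the last check:
- A wireframe drawn at 150 mm and level matched the tray's rim and base.
- The load was steady at about 5.3 N and the reported pose was not changing.
- The motor and gear showed clearly in the top view, and both wheels in the scene view.

The beaker, jar and screwdriver showed no movement in the scene camera. The top camera last saw only the beaker, because the arm hid the other two.

**What disagreed:** the camera put the real fingertips about 30 mm above the reported tool position. My first grip on the knob therefore closed on air just above it, without touching anything. I corrected for that offset from then on, and both later grips came out at the widths expected for the knob and the bar.

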